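# Open the exhaust filter lid of a bench vacuum pump

### The job

Open the filter compartment on top of the vacuum pump: with a fingertip press the black snap tab all the way in (it stays in), then push the released lid along its guide rails, off the filter well, until the white filter is completely uncovered. The lid is only pushed, never lifted: it must end lying flat between the rails on the pump. Leave the vials, the beaker and the wash bottle where they stand.

Things in the scene. Friction and masses are not known exactly. Their poses are not given: they have to be found in the camera images.
- pump: Beige bench vacuum pump, fixed to the table, 160 (x) x 270 (y) mm, its flat top deck 85 mm above the table. Origin: centre of its underside, on the table. The lid slides along the pump's +y between two guide rails on the deck, 8 mm high, inner faces at x = -43.5 and +43.5 mm, y = -101 to +124 mm, with an 8 mm high back wall across them at y = -101 to -97 mm.
- well (a point): Centre of the filter well's mouth, at deck height, pump (0, -50, 85) mm: an opening in the deck 60 (x) x 70 (y) mm, so pump y -85 to -15 mm, with the white filter 6 mm below the deck. Hidden under the lid at the start.
- stop (a point): Middle of the 8 mm high end stop's inner face, at deck height, pump (0, 118, 85) mm. The deck between well and stop is free: the lid is parked there, touching the stop or not.
- lid: Loose dark grey lid, about 0.12 kg, flat on the deck between the rails: a plate 84 (x) x 90 (y) x 8 mm with a cross rib on top. Origin: centre of the plate's underside; axes parallel to the pump's. It starts at pump (0, -50, 85) mm and can slide 123 mm along pump +y to the end stop; the well is completely uncovered from 80 mm of travel on. Pushing takes about 1 N.
- rib (a point): Middle of the top of the lid's cross rib: 60 mm long in x, 8 mm thick in y, 18 mm high above the plate; this point is at lid (0, -25, 26) mm. Push the lid by the rib's -y face.
- tab_top (a point): Centre of the top of the snap tab's thumb pad, a black block 24 (x) x 30 (y) mm outside the rail on the pump's -x side, at pump (-66, 4) mm. Its top is 22 mm above the deck when out, 13 mm when in (rails and lid plate: 8 mm). Press straight down. The tab's catch stands in front of the lid's +y edge and blocks it until the tab is in.
- tab (a joint): Travel of the snap tab: 0 = out (lid locked), 0.009 m = fully in (lid free). A stiff slide without a return spring: it needs about 5 to 6 N to move and stays where it is left; the catch is clear of the lid from 0.007 m on, and there is a hard stop at 0.009 m.
- vial_a: Bystander: loose glass sample vial with yellow contents and black cap, 27 mm across, 67 mm high, origin at the centre of its underside.
- vial_b: Bystander: second vial, the same.
- beaker: Bystander: loose open glass beaker, 72 mm across, 90 mm high, origin at the centre of its underside.
- wash_bottle: Bystander: loose white bottle with red cap, 66 mm across, 170 mm high, origin at the centre of its underside.
There are look-alikes about, which are no part of the job. Leave any blue or green look-alike of the lid alone.

How it is judged:
By the outcome, as a careful person would: the job done as asked, in the order asked, and still so for the second after the job is handed in, with the robot touching nothing.
It also fails if it takes over 42 s, if anything falls off the work surface, if the arm or the gripper's body presses on something with over 40 N, if the wrist force passes 120 N, or if a joint passes its speed limit or range.

### The arm

A 6-joint arm with a two-finger parallel gripper is mounted at the origin on the work surface. World frame = base frame: x ahead of the robot, y to its left, z up, the work surface at z = 0. Lengths are in m, angles in rad, forces in N, time in s.
With the tool pointing down it reaches from about 0.3 to 0.775 m from the base axis. Payload 14.6 kg.
Tool frame: the origin (TCP) lies at the very end of the fingers, on their centre line; the grasp point (between the pads) lies 19 mm behind it; z points along the fingers, y is the line along which they close (so a half turn about z gives the same grasp; the last joint's range is limited). The gripper opens to 94 mm and grips with 3 to 60 N. Pads are 16 mm wide; open, the fingers measure 119 mm over their backs; the gripper's body (75 mm by 177 mm) begins 78 mm behind the grasp point.
Start: joints at [-1.198, 0.3, 1.521, -0, 1.321, -0.067], TCP at [0.234, -0.498, 0.205] pointing down, gripper open.
Joint ranges: [-3.03, 3.03], [-0.79, 2.21], [0.23, 2.52], [-1.04, 4.18], [0, 3.07], [-2.55, 2.55]. Speed limits (rad/s): [2.22, 2.22, 2.57, 3.14, 3.14, 3.14].

### API

Orientations are given as [roll, pitch, yaw] about the fixed x, y, z axes, in that order (R = Rz(yaw) Ry(pitch) Rx(roll)).
In Python, from station import ctrl gives the robot as it stands. The module is installed in compiled form; this text tells all that it offers.
- The arm moves only by the tool play_rows, never from a script. Its argument "commands" is a list of rows, each a list of 7 numbers: the shift along the tool's x, y, z in m, then the turn, a rotation vector about the tool's x, y, z in degrees, then the closure, from -1 (fully open) to 1 (shut). A call has 1 to 20 rows; each row shifts and turns the commanded pose from where the row before left it, along the tool's axes as they then stand; what a row does not reach is not made up. A row lasts 1/12 s, in which the tool goes at most 41.7 mm and 7.16 degrees, less where a joint would pass 70% of its speed; a pose out of reach is approached as far as the arm can. A call is refused whole if a number of a shift passes 0.0417 or a number of a turn 7.16, either way. A call with a gripper value outside its range is refused whole. The fingers move at their own pace and stop on an object; "force" is the grip in N (left out, the last holds). Time passes only in rows, so rows that do not move let the fingers close. It gives the time, the measured TCP pose, the force, the opening and the grip force at its end, in the units of the state.
- ctrl.get_obs(): the state, without advancing time (a new reading comes with each control period).
- ctrl.camera(name): name is "scene" or "side" or "wrist"; returns the picture (400x640x3 uint8, blue, green, red); there is no depth.
- ctrl.camera_model(name): a dict with "fx", "fy", "cx", "cy" (pixels), "distortion" ([k1, k2, p1, p2, k3] as OpenCV has them; the pictures are not rectified), "rvec" (rotation vector, rad) and "tvec" (3), from world to camera coordinates, as OpenCV has them. Camera axes: x right, y down, z forward; pixel columns grow to the right and rows downward; lengths in m; the calibration is good to about 2 mm. A picture is of the moment at which its call begins: read the wrist's pose just before it. camera_model takes no time and is no camera call; for the wrist camera it gives the pose at the moment of the call.
- ctrl.hand_in(): hands the job in; it is judged then, once.
The state is a dict: "time_s": time; "qpos": joint angles; "joint_vel": joint speeds; "tau": joint torques, N m; "ee_pos": TCP position; "eef_rot": TCP orientation; "force": force on the tool from outside, world axes, zero at the start; "moment": the same for the moment, N m; "grip_width": finger opening in m; "grip_force": force on a finger pad.
Only numpy, scipy, OpenCV 4.12 (cv2) and the standard library are available. Lean on these libraries where they do the work, as an engineer would, in place of code of your own. Each camera call takes 0.05 s, during which the arm holds its last target. There are 200 camera calls.

## Working session

There is one attempt and no reset: what is moved stays moved. The work goes in short steps, Python scripts to look and compute and a tool call to move; the robot and the scene stay as the last step left them, time stands still between calls to the robot, and variables do not carry over. Pictures are saved under pics/ and viewed, at most 10 in all, crops included, and the job is handed in when it is done.

Besides the shell and the picture viewer there is one more tool, called after "Call:" as name(argument=value, ...), one argument or row to a line, values as JSON. play_rows: Moves the arm, as the interface text tells. Its arguments: {"type":"object","properties":{"commands":{"type":"array","items":{"type":"array","items":{"type":"number"}}},"force":{"type":"number"}},"required":["commands"]}

```bash
mkdir -p pics
python3 - <<'E'
from station import ctrl
import cv2
for n in("scene","side"):
    cv2.imwrite(f"pics/{n}0.png",ctrl.camera(n)); print(n,ctrl.camera_model(n))
print(ctrl.get_obs())
E
```

```text
scene {'fx': 405.6427446050606, 'fy': 405.6427446050606, 'cx': 319.09931457686645, 'cy': 192.7401472759674, 'distortion': array([-0.10156913,  0.        ,  0.        ,  0.        ,  0.        ]), 'rvec': array([ 1.41744782,  1.89480817, -1.01159345]), 'tvec': array([ 0.17762852, -0.21086791,  1.3881653 ])}
side {'fx': 421.9461781344848, 'fy': 421.9461781344848, 'cx': 316.31150397078136, 'cy': 200.46309595275594, 'distortion': array([0.03224803, 0.        , 0.        , 0.        , 0.        ]), 'rvec': array([ 2.41203416, -0.21783581,  0.09598576]), 'tvec': array([-0.54819797,  0.13301824,  1.01340858])}
{'time_s': 0.1, 'qpos': array([-1.19761977e+00,  3.00366772e-01,  1.52152753e+00, -1.43484220e-05,
        1.32071920e+00, -6.65962119e-02]), 'joint_vel': array([-0.00253366,  0.0007446 , -0.0007802 ,  0.00072295, -0.00130818,
       -0.00061405]), 'tau': array([-1.17434652e-04, -5.32645869e+01, -3.53280973e+01,  7.09430175e-02,
        2.34927930e-02, -5.11359974e-05]), 'ee_pos': array([ 0.23406015, -0.49744052,  0.20496621]), 'eef_rot': array([-3.14057314e+00, -5.40667197e-05,  4.39776295e-01]), 'force': array([-0.10790623, -0.19307452,  0.09939592]), 'moment': array([-0.03238905, -0.02460306, -0.00462141]), 'grip_force': 0.0, 'grip_width': 0.0937797315330226}
```

View pics/scene0.png

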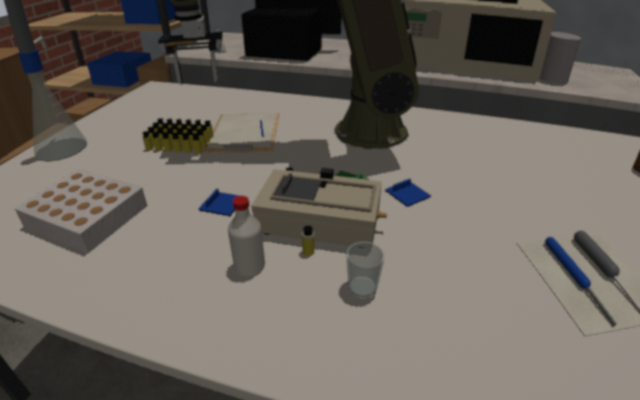

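View pics/side0.png

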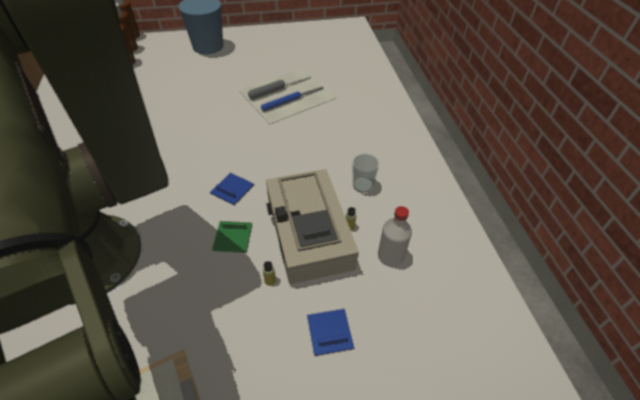

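The scene view shows the dark grey lid at (298,187) with the black tab at (327,174). In the side view the lid is at (318,229) and the tab at (281,214).

Things that could be taken for the lid or tab, in side-view pixels:
- Blue lids at (232,188) and (330,332), and a green lid at (233,236). These are look-alikes on the table.
- The dark grey lid on the pump at (318,229). This is the one I want.
- Black blocks at (281,214), (270,208) and (295,213). The tab is one of these, so I'll take a close crop.

Run:
```python
import cv2
a=cv2.imread("pics/side0.png")[160:285,255:415]; a=cv2.convertScaleAbs(cv2.resize(a,None,fx=4.8,fy=4.8,interpolation=cv2.INTER_CUBIC),alpha=1.6); cv2.imwrite("pics/sidec.png",a)
a=cv2.imread("pics/scene0.png")[150:260,240:400]; a=cv2.convertScaleAbs(cv2.resize(a,None,fx=5,fy=5,interpolation=cv2.INTER_CUBIC),alpha=1.6); cv2.imwrite("pics/scenec.png",a)
```

```text
(no output)
```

View pics/sidec.png

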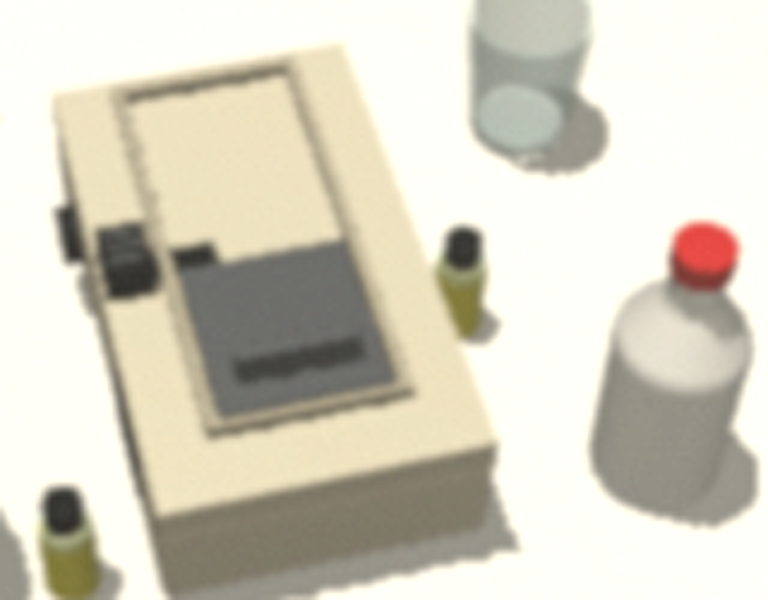

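View pics/scenec.png

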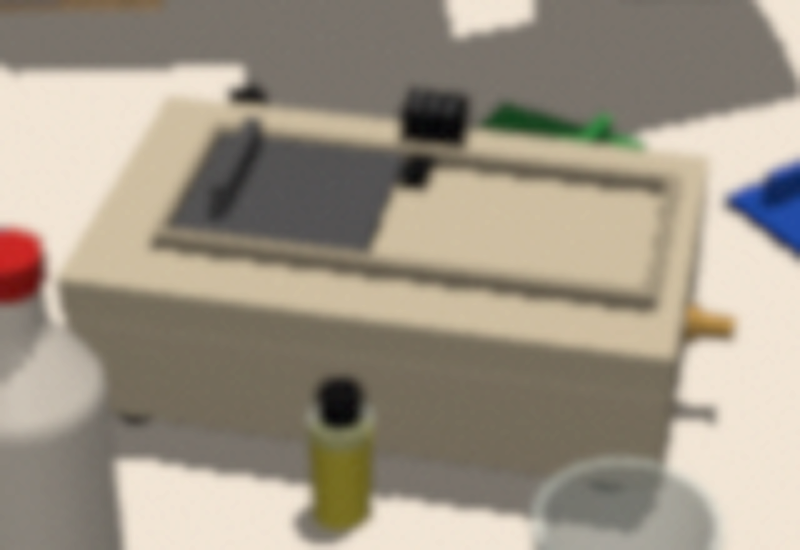

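The crops confirm the choice. The lid lies on the pump with its rib near the -y end, and the catch stands at its +y edge. The tab's pad is just outside the rail, at side crop (128,245) and scene crop (435,105). The black bit further out on the pump's side wall is not the tab. Next I'll fit the pump pose to the deck corners.

```bash
cat > h.py <<'E'
import numpy as np,cv2
from station import ctrl
from scipy.optimize import least_squares
def proj(P,m): return cv2.projectPoints(np.array(P,float).reshape(-1,1,3),m["rvec"],m["tvec"],np.array([[m["fx"],0,m["cx"]],[0,m["fy"],m["cy"]],[0,0,1]]),m["distortion"])[0][:,0]
def ray(px,m,z):
    K=np.array([[m["fx"],0,m["cx"]],[0,m["fy"],m["cy"]],[0,0,1]])
    n=cv2.undistortPoints(np.array([[px]],float),K,m["distortion"])[0,0]
    R=cv2.Rodrigues(m["rvec"])[0]; c=-R.T@m["tvec"]; d=R.T@np.r_[n,1]
    return c+d*(z-c[2])/d[2]
def w(p,P):
    P=np.atleast_2d(P)/1000.; c,s=np.cos(p[2]),np.sin(p[2])
    return np.c_[p[0]+c*P[:,0]-s*P[:,1],p[1]+s*P[:,0]+c*P[:,1],P[:,2]]
E
python3 - <<'E'
from h import *
C=[(-80,135,85),(80,135,85),(80,-135,85),(-80,-135,85),(-47,-101,93),(66*-1,4,107)]
A=np.array([(52,95),(343,45),(495,445),(158,517)])/4.8+[254.6,159.6]
B=np.array([(707,158),(670,358),(60,282),(170,98)])/5+[239.6,149.6]
ms,mc=ctrl.camera_model("side"),ctrl.camera_model("scene")
f=lambda p:np.r_[(proj(w(p,C[:4]),ms)-A).ravel(),(proj(w(p,C[:4]),mc)-B).ravel()]
g=ray(A.mean(0),ms,.085); e=ray(A[:2].mean(0),ms,.085)-ray(A[2:].mean(0),ms,.085)
r=least_squares(f,[g[0],g[1],np.arctan2(e[1],e[0])-np.pi/2]); p=r.x
print(p,np.degrees(p[2]),r.fun.round(1)); np.save("p.npy",p)
for n,q in dict(tab=(-66,4,107),rib=(0,-75,111),ribend=(0,5,111)).items(): print(n,w(p,[q]))
print("tab px",(proj(w(p,[(-66,4,107)]),ms)-[254.6,159.6])*4.8,(proj(w(p,[(-66,4,107)]),mc)-[239.6,149.6])*5)
for n,q,z in(("vialnear",(65,490),.067),("vialfar",(463,232),.067),("bottle",(705,240),.17),("beaker",(517,125),0)):
    print(n,ray(np.array(q)/4.8+[254.6,159.6],ms,z))
E
```

```text
[ 0.53233312 -0.02888407  0.06837167] 3.917408226477641 [-0.3 -0.7 -0.1 -0.9  0.7 -0.6 -0.6 -0.4  0.1 -0.3  0.2  0.2 -1.4 -1.
 -0.7 -0.6]
tab [[ 0.46621405 -0.02940243  0.107     ]]
rib [[ 0.537457   -0.10370883  0.111     ]]
ribend [[ 0.53199153 -0.02389575  0.111     ]]
tab px [[122.66640123 244.15241459]] [[432.81647845 101.35298783]]
vialnear [ 0.42374587 -0.13700278  0.067     ]
vialfar [ 0.6401687  -0.01794239  0.067     ]
bottle [ 0.71648896 -0.12502341  0.17      ]
beaker [0.70851417 0.11048917 0.        ]
```

Call:
play_rows(
  commands=[
    [0,0,0,0,0,7.1,1],
    [0,0,0,0,0,7.1,1],
    [0,0,0,0,0,7.1,1],
    [0.0155,-0.0265,0.002,0,0,0,1],
    [0.0155,-0.0265,0.002,0,0,0,1],
    [0.0155,-0.0265,0.002,0,0,0,1],
    [0.0155,-0.0265,0.002,0,0,0,1],
    [0.0155,-0.0265,0.002,0,0,0,1],
    [0.0155,-0.0265,0.002,0,0,0,1],
    [0.0155,-0.0265,0.002,0,0,0,1],
    [0.0155,-0.0265,0.002,0,0,0,1],
    [0.0155,-0.0265,0.002,0,0,0,1],
    [0.0155,-0.0265,0.002,0,0,0,1],
    [0.0155,-0.0265,0.002,0,0,0,1],
    [0.0155,-0.0265,0.002,0,0,0,1],
    [0.0155,-0.0265,0.002,0,0,0,1],
    [0.0155,-0.0265,0.002,0,0,0,1],
    [0.0155,-0.0265,0.002,0,0,0,1],
    [0.0155,-0.0265,0.002,0,0,0,1],
    [0.0155,-0.0265,0.002,0,0,0,1],
  ],
  force=10,
)

```text
time_s: 1.77
ee_pos: [0.4667, -0.0287, 0.1712]
eef_rot: [-3.142, 0.0, 0.068]
force: [0.1, -0.6, 0.1]
grip_width: 0.0007
grip_force: 0.0
```

Call:
play_rows(
  commands=[
    [0,0,0.01,0,0,0,1],
    [0,0,0.01,0,0,0,1],
    [0,0,0,0,0,0,1],
    [0,0,0,0,0,0,1],
  ],
)

```text
time_s: 2.1
ee_pos: [0.4658, -0.031, 0.1508]
eef_rot: [-3.141, 0.002, 0.067]
force: [-0.3, -0.0, 0.9]
grip_width: 0.0007
grip_force: 0.0
```

Run:
```python
from h import *
for n,(y,x) in(("side",(160,255)),("wrist",(0,0))):
    a=ctrl.camera(n)
    if n=="side": a=cv2.resize(a[y:y+125,x-10:x+150],None,fx=4.8,fy=4.8,interpolation=cv2.INTER_CUBIC)
    cv2.imwrite(f"pics/{n}1.png",cv2.convertScaleAbs(a,alpha=1.6))
print(ctrl.get_obs())
```

```text
{'time_s': 2.2, 'qpos': array([-1.44964071e-01,  1.71152792e-01,  1.81200970e+00, -5.06921663e-05,
        1.15818864e+00,  1.35913208e+00]), 'joint_vel': array([ 0.00192812, -0.00522045, -0.00521398,  0.00036993,  0.00080592,
        0.00342302]), 'tau': array([ 2.39969585e-01, -4.25474489e+01, -3.24424016e+01,  3.11909791e-02,
       -7.99705507e-02, -1.17744270e-02]), 'ee_pos': array([ 0.46630937, -0.03110037,  0.15174722]), 'eef_rot': array([ 3.14149651e+00, -2.26379139e-04,  6.67205052e-02]), 'force': array([ 0.90441814, -0.53916652,  0.10323374]), 'moment': array([ 0.03504133,  0.016495  , -0.03661044]), 'grip_force': 0.0, 'grip_width': 0.0002820724125187986}
```

View pics/wrist1.png

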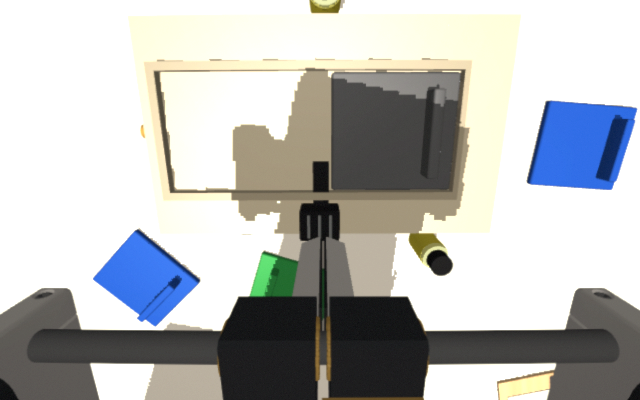

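The wrist view shows the tips at (322,240), centred over the black tab at (320,222), and the lid still in place. Pressing now.

Call:
play_rows(
  commands=[
    [0,0,0.01,0,0,0,1],
    [0,0,0.01,0,0,0,1],
    [0,0,0.01,0,0,0,1],
    [0,0,0.008,0,0,0,1],
    [0,0,0.002,0,0,0,1],
    [0,0,0.002,0,0,0,1],
    [0,0,0.002,0,0,0,1],
    [0,0,0.002,0,0,0,1],
    [0,0,0.002,0,0,0,1],
    [0,0,0,0,0,0,1],
  ],
)

```text
time_s: 3.03
ee_pos: [0.4666, -0.0303, 0.1035]
eef_rot: [3.141, -0.0, 0.068]
force: [0.1, 0.2, 0.2]
grip_width: 0.0006
grip_force: 0.0
```

Call:
play_rows(
  commands=[
    [0,0,0.002,0,0,0,1],
    [0,0,0.002,0,0,0,1],
    [0,0,0,0,0,0,1],
    [0,0,0,0,0,0,1],
  ],
)

```text
time_s: 3.37
ee_pos: [0.4665, -0.0303, 0.0994]
eef_rot: [3.142, -0.0, 0.068]
force: [0.9, 0.4, 0.3]
grip_width: 0.001
grip_force: 0.2
```

Call:
play_rows(
  commands=[
    [0,0,0.001,0,0,0,1],
    [0,0,0.001,0,0,0,1],
  ],
)

```text
time_s: 3.53
ee_pos: [0.4666, -0.0303, 0.0979]
eef_rot: [3.141, -0.0, 0.068]
force: [-8.2, 0.4, 24.2]
grip_width: 0.0006
grip_force: 12.3
```

Call:
play_rows(
  commands=[
    [0,0,0.001,0,0,0,1],
  ],
)

```text
time_s: 3.62
ee_pos: [0.4666, -0.0303, 0.0978]
eef_rot: [3.141, -0.001, 0.068]
force: [-14.7, 1.5, 35.3]
grip_width: 0.0006
grip_force: 17.6
```

Run:
```python
from h import *
a=ctrl.camera("side")[160:285,245:405]
cv2.imwrite("pics/side2.png",cv2.convertScaleAbs(cv2.resize(a,None,fx=4.8,fy=4.8,interpolation=cv2.INTER_CUBIC),alpha=1.6))
o=ctrl.get_obs();print(o["ee_pos"],o["force"])
```

```text
[ 0.46663511 -0.0303451   0.09788614] [-9.81146077  0.76422846 23.7683539 ]
```

View pics/side2.png

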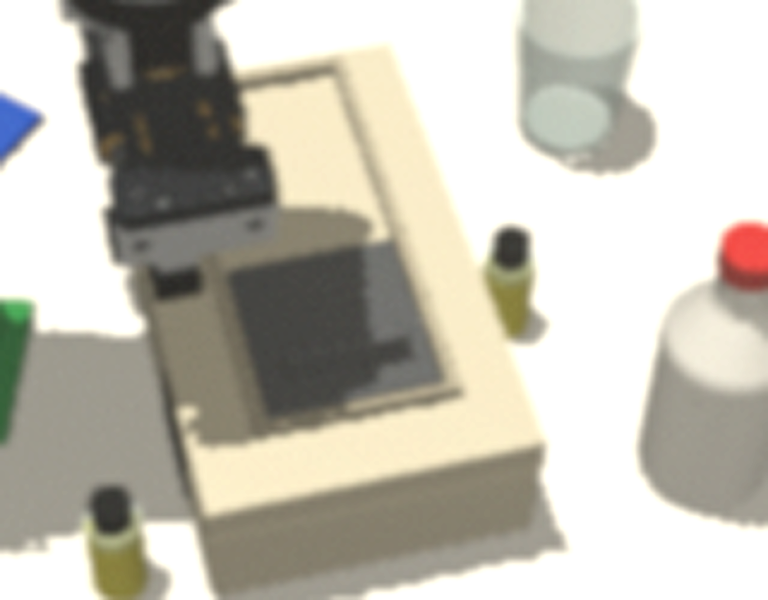

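The tab is at its hard stop: z is 0.098 as expected, and the force rose to 35 N. Next I lift and go behind the rib.

Call:
play_rows(
  commands=[
    [0,0,-0.01,0,0,0,1],
    [0,0,-0.015,0,0,0,1],
    [0,0,-0.015,0,0,0,1],
    [0.011,0.018,0,0,0,0,1],
    [0.011,0.018,0,0,0,0,1],
    [0.011,0.018,0,0,0,0,1],
    [0.011,0.018,0,0,0,0,1],
    [0.011,0.018,0,0,0,0,1],
    [0.011,0.018,0,0,0,0,1],
    [0,0,0,0,0,0,1],
    [0,0,0.01,0,0,0,1],
    [0,0,0.01,0,0,0,1],
    [0,0,0,0,0,0,1],
  ],
)

```text
time_s: 4.75
ee_pos: [0.5381, -0.1325, 0.1137]
eef_rot: [-3.14, 0.004, 0.069]
force: [-0.2, -0.3, -0.1]
grip_width: 0.0005
grip_force: 0.0
```

Run:
```python
from h import *
o=ctrl.get_obs();p=np.load("p.npy");d=o["ee_pos"][:2]-p[:2];c,s=np.cos(p[2]),np.sin(p[2])
print(o["ee_pos"],o["force"],"pump xy",c*d[0]+s*d[1],-s*d[0]+c*d[1])
a=ctrl.camera("side")[160:285,245:405]
cv2.imwrite("pics/side3.png",cv2.convertScaleAbs(cv2.resize(a,None,fx=4.8,fy=4.8,interpolation=cv2.INTER_CUBIC),alpha=1.6))
```

```text
[ 0.53813438 -0.13253271  0.11372492] [-0.19944369 -0.33261085 -0.11113821] pump xy -0.0012934066207282878 -0.10380281315872825
```

View pics/side3.png

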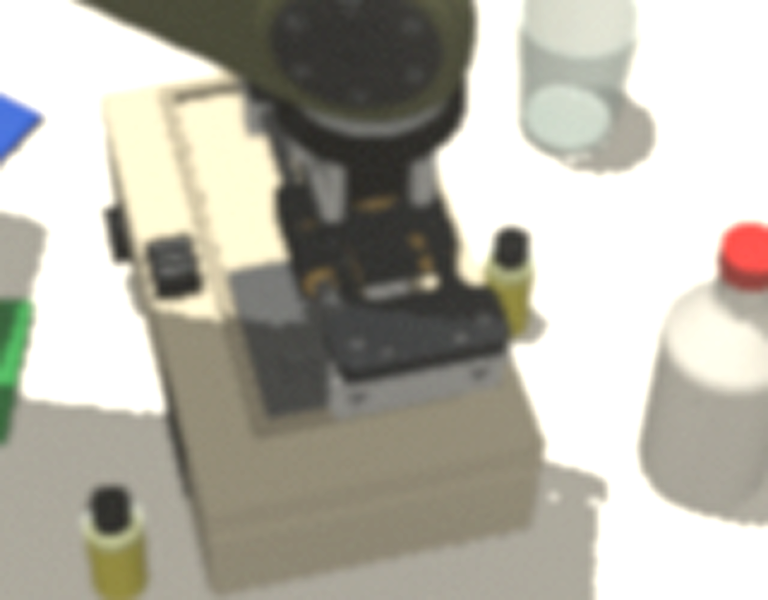

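The tab is in, lower at (173,262), and the catch is gone. The fingers stand behind the rib. Now I descend and start the push.

Call:
play_rows(
  commands=[
    [0,0,0.007,0,0,0,1],
    [0,0,0.007,0,0,0,1],
    [0,0,0,0,0,0,1],
    [0,-0.005,0,0,0,0,1],
    [0,-0.005,0,0,0,0,1],
    [0,-0.005,0,0,0,0,1],
    [0,-0.005,0,0,0,0,1],
    [0,-0.005,0,0,0,0,1],
    [0,-0.005,0,0,0,0,1],
  ],
)

```text
time_s: 5.55
ee_pos: [0.5376, -0.1031, 0.1027]
eef_rot: [3.141, -0.0, 0.068]
force: [0.6, -1.2, 0.6]
grip_width: 0.0004
grip_force: 0.8
```

Call:
play_rows(
  commands=[
    [0,-0.006,0,0,0,0,1],
    [0,-0.006,0,0,0,0,1],
    [0,-0.006,0,0,0,0,1],
    [0,-0.006,0,0,0,0,1],
    [0,-0.006,0,0,0,0,1],
    [0,-0.006,0,0,0,0,1],
    [0,-0.006,0,0,0,0,1],
    [0,-0.006,0,0,0,0,1],
    [0,-0.006,0,0,0,0,1],
    [0,-0.006,0,0,0,0,1],
    [0,-0.006,0,0,0,0,1],
    [0,-0.006,0,0,0,0,1],
    [0,-0.006,0,0,0,0,1],
    [0,-0.004,0,0,0,0,1],
    [0,-0.002,0,0,0,0,1],
  ],
)

```text
time_s: 6.8
ee_pos: [0.5319, -0.0192, 0.1025]
eef_rot: [3.142, -0.0, 0.068]
force: [-1.5, -2.8, 4.6]
grip_width: 0.0007
grip_force: 2.5
```

Call:
play_rows(
  commands=[
    [0,0.005,0,0,0,0,1],
    [0,0.015,-0.005,0,0,0,1],
    [0,0.01,-0.02,0,0,0,1],
    [-0.01,0.02,-0.025,0,0,0,1],
    [-0.02,0.02,-0.025,0,0,0,1],
    [-0.02,0.03,0,0,0,0,1],
    [-0.02,0.03,0,0,0,0,1],
    [-0.01,0.03,0,0,0,0,1],
    [0,0.03,0,0,0,0,1],
    [0,0.03,0,0,0,0,1],
    [0,0,0,0,0,0,1],
    [0,0,0,0,0,0,1],
  ],
)

```text
time_s: 7.8
ee_pos: [0.4664, -0.2457, 0.1767]
eef_rot: [-3.14, 0.001, 0.066]
force: [-0.2, 0.5, 1.4]
grip_width: 0.0004
grip_force: 0.0
```

Run:
```python
from h import *
a=ctrl.camera("side")[160:285,245:405]; b=ctrl.camera("scene")[150:260,240:400]
f=lambda a:cv2.convertScaleAbs(cv2.resize(a,(640,300) if 0 else None,fx=2.5,fy=2.5,interpolation=cv2.INTER_CUBIC),alpha=1.6)
a=f(a);b=f(b);cv2.imwrite("pics/end.png",np.hstack([a[:275],b[:275]]))
```

```text
(no output)
```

View pics/end.png

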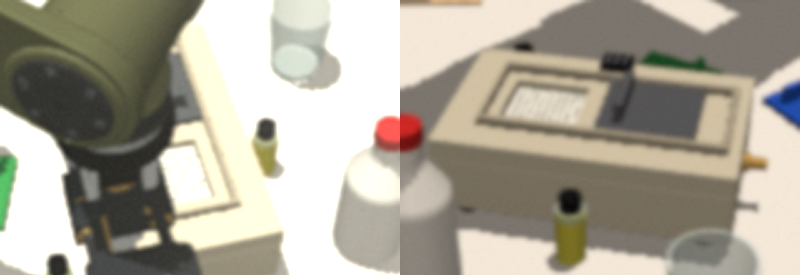

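The right half shows the white filter fully uncovered at (545,103). A strip of deck separates it from the lid, which lies flat between the rails at (650,108). The tab is in, and the vials, beaker and bottle I can see stand where they were. Handing in.

```bash
python3 -c "
from station import ctrl
print(ctrl.hand_in())"
```

```text
the job is handed in; nothing more can be done
None
```

I pressed the snap tab fully in and pushed the lid about 100 mm along its rails; the white filter is completely uncovered, the lid lies flat between the rails, and I handed the job in at about 8 s (no verdict was returned).

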